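# Free the record: weight off, edge clamp held open at its marker

### The arm

A 7-joint arm with a two-finger parallel gripper is mounted at the origin on the work surface. World frame = base frame: x ahead of the robot, y to its left, z up, the work surface at z = 0. Lengths are in m, angles in rad, forces in N, time in s.
With the tool pointing down it reaches from about 0.425 to 0.875 m from the base axis. Payload 4.7 kg.
Tool frame: the origin (TCP) lies midway between the tips of the shut fingers; the grasp point (between the pads) lies 19 mm behind it; z points along the fingers, y is the line along which they close (so a half turn about z gives the same grasp; the last joint's range is limited). The gripper opens to 87 mm and grips with 3 to 60 N. Pads are 19 mm wide; open, the fingers measure 117 mm over their backs; the gripper's body (75 mm by 190 mm) begins 51 mm behind the grasp point.
Start: joints at [1.121, 0.321, -0.07, 1.45, 0.023, 1.371, -0.057], TCP at [0.291, -0.581, 0.223] pointing down, gripper open.
Joint ranges: [-2.86, 2.86], [-0.3, 2.09], [-1.38, 1.24], [0.06, 2.45], [-1.56, 4.7], [0.09, 2.05], [-2.69, 2.69]. Speed limits (rad/s): [2.57, 2.57, 3.14, 3.14, 3.14, 3.14, 3.14].

### API

Orientations are given as a rotation vector (axis times angle).
In Python, from bench import ctrl gives the robot as it stands. The module is installed in compiled form; this text tells all that it offers.
- The arm moves only by the tool carry_out, never from a script. Its argument "steps" is a list of rows, each a list of 7 numbers: the turn, a rotation vector about the world's x, y, z in degrees, then the shift along the world's x, y, z in cm, then the opening, from 0 (shut) to 1 (fully open). A call has 1 to 12 rows; each row is the pose to reach, as a shift and turn from the pose commanded when the call began; what a row does not reach only later rows make up. A row lasts 1/10 s, in which the tool goes at most 50 mm and 8.59 degrees, less where a joint would pass 70% of its speed; a pose out of reach is approached as far as the arm can. A call with a gripper value outside its range is refused whole. The fingers move at their own pace and stop on an object; "squeeze" is the grip in N (left out, the last holds). Time passes only in rows, so rows that repeat a pose let the fingers close. It gives the time, the measured TCP pose, the force, the opening and the grip force at its end, in the units of the state.
- ctrl.get_state(): the state, without advancing time (a new reading comes with each control period).
- ctrl.get_image(name): name is "side" or "top"; returns a dict with "pixels" (420x560x3 uint8, red, green, blue), "camera_matrix" (3x3 intrinsics, pixels), "k1" (the pictures are not rectified: a ray, as slopes to the right and down, at radius r is drawn at 1 + k1 r^2 times it, then the intrinsics apply), "cam_to_world" (4x4, takes a point from camera to world coordinates). Camera axes: x right, y down, z forward; pixel columns grow to the right and rows downward; lengths in m; the calibration is good to about 2 mm. A picture is of the moment at which its call begins. There is no depth.
- ctrl.close_job(): hands the job in; it is judged then, once.
The state is a dict: "time": time; "joint_positions": joint angles; "qd": joint speeds; "joint_torque": joint torques, N m; "position": TCP position; "tool_rot": TCP orientation; "ft_force": force on the tool from outside, world axes, zero at the start; "torque": the same for the moment, N m; "grip_width": opening from 0.0 (shut) to 1.0 (fully open); "grip_force": force on a finger pad.
Only numpy, scipy, OpenCV 4.12 (cv2) and the standard library are available. Lean on these libraries where they do the work, as an engineer would, in place of code of your own. Each camera call takes 0.05 s, during which the arm holds its last target. There are 200 camera calls.

### The job

Get the red record ready to be lifted out of its cleaning cradle: first, with the edge clamp still closed, take the steel spindle weight off the record and set it gently upright, wholly on the round grey felt mat. Then pull the spring-loaded edge clamp outward by its upright handle until its pointer lines up with the fin of the marker, and finish while still holding it there, because it springs shut when let go. Leave the record lying in place and do not disturb the jar, brush head, brush handle and drying peg.

Things in the scene. Friction and masses are not known exactly. Their poses are not given: they have to be found in the camera images.
- cradle: Fixed wooden record cradle. Origin on the table under the spindle axis, z up, +y = the way the edge clamp is pulled. Board x -75..75, y -100..215, top 20 mm high. A rubber pad (110 mm across) carries the record, whose top is 37 mm above the table; a 7 mm spindle pin at the origin rises to 48 mm. A fixed aluminium lip covers the rim at y = -90; the sprung clamp is on the +y side.
- record: Loose translucent red record with paper label, 175 mm across, 3 mm thick, lying flat in the cradle round its hub. Origin: centre of its underside, z up. To be left there.
- weight: Loose plain steel cylinder, the spindle weight, 50 mm across, 42 mm high, about 0.3 to 0.5 kg, standing on the record over the spindle pin (blind bore 20 mm wide, 16 mm deep from below, so lift it straight up at least 15 mm). Origin: centre of its underside, z up. Grip it across its sides from above.
- felt_mat: Fixed round grey felt mat on the table, 96 mm across, 4 mm thick. Origin: centre of its underside, at table height. The weight goes here.
- handle_top (a point): Top centre of the clamp's upright aluminium handle, a slab 44 mm wide (cradle x), 14 mm thick (cradle y, the pull direction), from 26 to 80 mm above the table. Closed, it is at cradle (0, 150, 80) mm. Pinch the 14 mm from above. On the record side the clamp's lip (44 mm above the table) begins 45 mm from the handle's centre. Axes as the cradle's.
- pointer (a point): Tip of the thin dark steel pointer that sticks out of the clamp's slide along cradle +x, 32.5 mm above the table, 53 mm to the +x side of the handle centre, level with it in cradle y. It moves with the clamp. Axes as the cradle's.
- clamp (a joint): How far the edge clamp is pulled out, in metres along cradle +y: 0 closed against its stop, 0.060 fully out. A spring always pulls it shut: about 4 N when closed, growing by 1.2 N per 10 mm.
- marker: Fixed small dark steel marker on the cradle board, just beyond the pointer tip on the +x side: foot 18 x 16 mm, upright fin 3 mm thick (cradle y), 18 mm high. Origin under the fin's middle, 20 mm above the table; axes as the cradle's. The pointer is at the mark when it has the same cradle y as this origin: a pull of 22 to 48 mm, differing from start to start.
- jar: Loose closed milky glass jar, 60 mm across, 68 mm high, upright. Origin: centre of its underside. Not to be disturbed.
- brush_head: Loose brush head with steel bayonet socket, 75 by 34 mm, 40 mm high. Origin: centre of its underside. Not to be disturbed.
- brush_handle: Loose aluminium brush handle lying on the table, 120 by 22 by 22 mm, long along its x. Origin: centre of its underside. Not to be disturbed.
- peg: Loose wooden drying peg, round foot 56 mm across and 12 mm high with a 16 mm post, 72 mm high in all. Origin: centre of its underside. Not to be disturbed.
There are look-alikes about, which are no part of the job. Leave any green or purple look-alike of the weight alone.

How it is judged:
By the outcome, as a careful person would: the job done as asked, in the order asked, and still so for the second after the job is handed in, while the arm keeps its last pose, push and grip.
It also fails if it takes over 58 s, if anything falls off the work surface, if the arm or the gripper's body presses on something with over 40 N, if the wrist force passes 120 N, or if a joint passes its speed limit or range.

## Working session

There is one attempt and no reset: what is moved stays moved. The work goes in short steps, Python scripts to look and compute and a tool call to move; the robot and the scene stay as the last step left them, time stands still between calls to the robot, and variables do not carry over. Pictures are saved under pics/ and viewed, at most 10 in all, crops included, and the job is handed in when it is done.

Besides the shell and the picture viewer there is one more tool, called after "Request:" by a JSON object that holds its "fn" and its "kwargs", one argument or row to a line. carry_out: Moves the arm, as the interface text tells. Its arguments: {"type":"object","properties":{"steps":{"type":"array","items":{"type":"array","items":{"type":"number"}}},"squeeze":{"type":"number"}},"required":["steps"]}

```bash
mkdir -p pics; cat > h.py <<'E'
import numpy as np, cv2
from bench import ctrl
def grab(n,f=None):
    d=ctrl.get_image(n)
    if f: cv2.imwrite(f,d["pixels"][:,:,::-1])
    return d
def ray(d,u,v):
    K=np.array(d["camera_matrix"]);k=d["k1"]
    p=cv2.undistortPoints(np.array([[[u,v]]],float),K,np.array([k,0,0,0,0.]))[0,0]
    T=np.array(d["cam_to_world"]); return T[:3,3],T[:3,:3]@np.array([p[0],p[1],1])
def onz(d,u,v,z):
    o,r=ray(d,u,v); return o+r*(z-o[2])/r[2]
def proj(d,P):
    T=np.array(d["cam_to_world"]);p=T[:3,:3].T@(np.array(P)-T[:3,3]);K=np.array(d["camera_matrix"])
    s=p[:2]/p[2];s=s*(1+d["k1"]*(s@s));return K[:2,:2]@s+K[:2,2]
E
python3 - <<'E'
from h import *
for n in("top","side"):
    d=grab(n,f"pics/{n}0.png");print(np.round(d["cam_to_world"],3),d["camera_matrix"],d["k1"])
s=ctrl.get_state();print(s)
E
```

```text
[[ 2.400e-02 -9.930e-01  1.190e-01  4.840e-01]
 [-1.000e+00 -2.400e-02  3.000e-03  5.900e-02]
 [-1.000e-03 -1.190e-01 -9.930e-01  1.162e+00]
 [ 0.000e+00  0.000e+00  0.000e+00  1.000e+00]] [[493.66646106   0.         270.62683705]
 [  0.         493.66646106 211.83234258]
 [  0.           0.           1.        ]] -0.06559728701315581
[[-0.931 -0.255  0.26   0.293]
 [-0.365  0.653 -0.663  0.835]
 [-0.001 -0.713 -0.701  0.928]
 [ 0.     0.     0.     1.   ]] [[516.58083253   0.         274.16972348]
 [  0.         516.58083253 203.14462999]
 [  0.           0.           1.        ]] -0.1893854174889117
{'time': 0.1, 'joint_positions': array([ 1.12109165,  0.32174209, -0.07007109,  1.45154603,  0.02261022,
        1.37081216, -0.05688053]), 'qd': array([ 2.26759931e-03, -2.55723189e-03, -2.12515742e-03, -3.65445197e-03,
       -6.95546797e-05,  5.69594959e-04, -4.90494458e-04]), 'joint_torque': array([-2.68836202e-04, -4.92573130e+01, -4.06032633e-01, -3.13396919e+01,
       -6.41976669e-02,  3.95215326e-02,  5.76041998e-05]), 'position': array([ 0.2905033 , -0.58091481,  0.22157869]), 'tool_rot': array([-3.05587914e+00, -7.21707082e-01,  7.84946808e-04]), 'ft_force': array([0.46381173, 0.04403347, 0.5353449 ]), 'torque': array([0.01073435, 0.09124309, 0.00271482]), 'grip_force': 0.0, 'grip_width': 1.002305333449549}
```

View pics/top0.png

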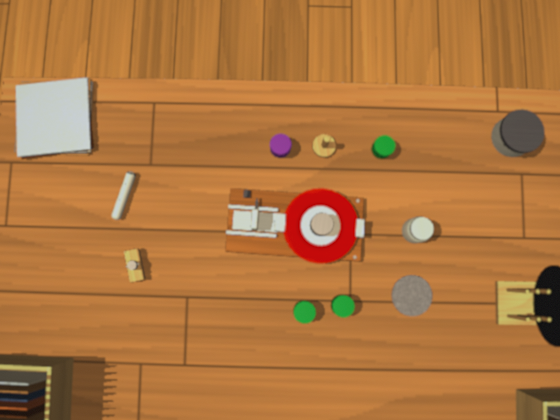

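View pics/side0.png

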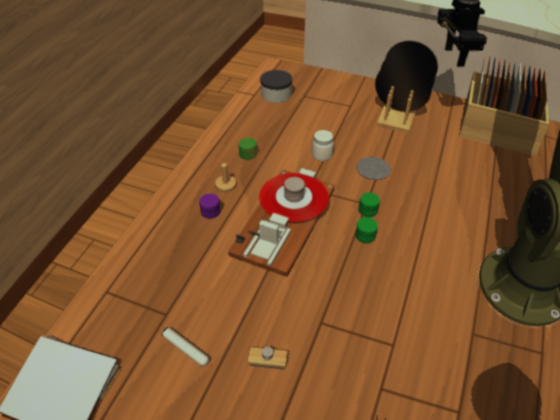

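Top view: the steel weight stands on the red record at (322,224), the mat is at (412,296), the jar at (420,230), the handle near (250,220) and the marker at (247,193). Candidates for the weight are that grey cylinder, the purple one (281,146) and the green ones (385,147), (305,313) and (344,306). I choose (322,224), which is steel and sits on the record over the spindle. The side view agrees, with the weight at (293,190) and the handle at (268,235).

```bash
cat > m.py <<'E'
from h import *
t=grab("top");s=grab("side")
def blob(d,mask,lo=30):
    n,l,st,c=cv2.connectedComponentsWithStats(mask.astype(np.uint8));i=1+np.argmax(st[1:,4]);return l==i,st[i],c[i]
def hsv(d):return cv2.cvtColor(d["pixels"],cv2.COLOR_RGB2HSV).astype(int)
h=hsv(t)
red=((h[...,0]<4)|(h[...,0]>176))&(h[...,1]>220)&(h[...,2]>120)
m,st,c=blob(t,red)
ct=max(cv2.findContours(m.astype(np.uint8),0,1)[0],key=cv2.contourArea)
P=np.array([onz(t,*p[0],.037)[:2] for p in ct])
e=cv2.minEnclosingCircle(P.astype(np.float32));print("record",e)
roi=np.zeros(h.shape[:2],bool);roi[270:325,385:440]=1
m,st,c=blob(t,roi&(h[...,1]<90));print("mat",st,c,onz(t,*c,.004))
print("mat dia",[onz(t,a,c[1],.004)[1] for a in(st[0]-.5,st[0]+st[2]-.5)])
crop=lambda d,y,x,f,k:cv2.imwrite(f,cv2.resize(d["pixels"][y[0]:y[1],x[0]:x[1],::-1],None,fx=k,fy=k,interpolation=cv2.INTER_CUBIC))
a=cv2.resize(t["pixels"][180:270,220:370,::-1],(750,450),interpolation=2);cv2.imwrite("pics/ct.png",a)
b=cv2.resize(s["pixels"][165:275,225:335,::-1],(600,600),interpolation=2);cv2.imwrite("pics/cs.png",b)
E
python3 m.py
```

```text
record ((0.5905362963676453, -0.05159708112478256), 0.08455513417720795)
mat [ 392  275   40   41 1274] [411.56985871 295.16326531] [ 0.43451661 -0.26977565  0.004     ]
mat dia [np.float64(-0.22259632928048217), np.float64(-0.31684533371667595)]
```

View pics/ct.png

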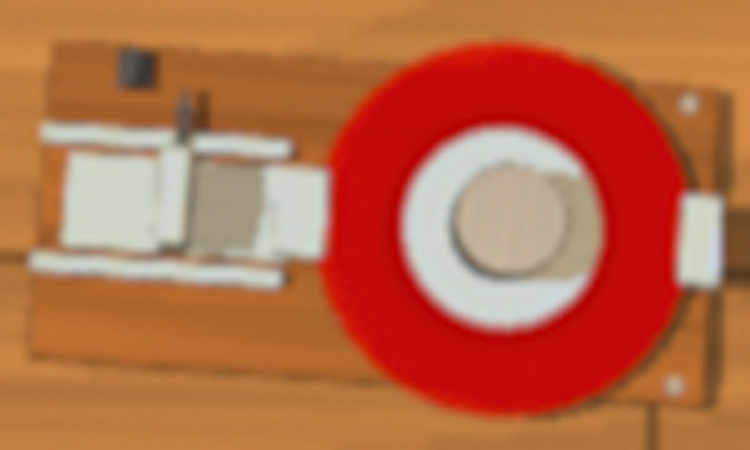

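View pics/cs.png

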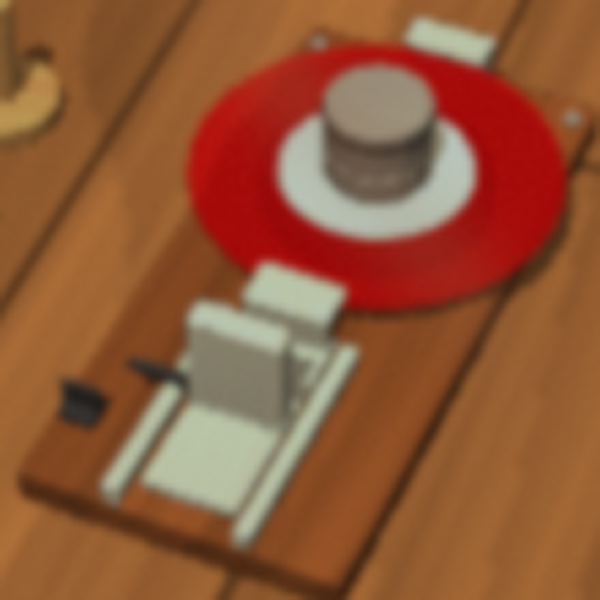

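The crops confirm the choice: a plain steel cylinder on the label at crop (509,218), the handle slab at (174,197), the pointer tip near (183,93) and the marker at (137,68). Next I locate the cradle frame, handle and marker.

```bash
cat > m2.py <<'E'
from h import *
t=grab("top");s=grab("side")
T=lambda x,y,z:onz(t,220+(x+.5)/5-.5,180+(y+.5)/5-.5,z)
S=lambda x,y,z:onz(s,225+(x+.5)/5.4545-.5,165+(y+.5)/5.4545-.5,z)
C=[T(53,43,.02),T(30,357,.02),T(725,92,.02),T(715,407,.02)];C=np.array(C)[:,:2];print("corners",C)
yv=(C[0]+C[1]-C[2]-C[3])/2;yv2=yv/np.linalg.norm(yv);xv=(C[0]+C[2]-C[1]-C[3])/2
print(np.linalg.norm(yv),np.linalg.norm(xv),"angle y",np.degrees(np.arctan2(yv[1],yv[0])),"x",np.degrees(np.arctan2(xv[1],xv[0])))
print("weight top",T(509,218,.079),S(380,105,.079))
o=C.mean(0)-.0575*yv2;print("origin from board",o)
th=np.arctan2(yv[1],yv[0])-np.pi/2
R=np.array([[np.cos(th),-np.sin(th)],[np.sin(th),np.cos(th)]])
o=np.mean([T(509,218,.079)[:2],S(380,105,.079)[:2],o],0)
cr=lambda p:np.round(1000*R.T@(p[:2]-o),1)
print("o",o,"th",np.degrees(th))
print("handle pred",o+R@[0,.15],"top",T(176,197,.08),"cr",cr(T(176,197,.08)),"side",cr(S(243,325,.08)))
print("pointer",cr(T(183,93,.0325)),cr(S(132,364,.0325)))
print("marker",cr(T(137,68,.03)))
# dark pixels
for d,n,(y0,y1,x0,x1) in((t,"t",(186,206,238,264)),(s,"s",(226,246,232,262))):
    g=d["pixels"].sum(2)//3;print(n,y0,x0);print(g[y0:y1,x0:x1])
E
python3 m2.py
```

```text
corners [[ 0.67390041  0.15939548]
 [ 0.52682723  0.16511277]
 [ 0.65824536 -0.15595655]
 [ 0.51117091 -0.1516253 ]]
0.316432579382307 0.14715960889641244 angle y 87.16409946514469 x -1.9565516801053484
weight top [ 0.59075127 -0.04935459  0.079     ] [ 0.58677529 -0.04852791  0.079     ]
origin from board [ 0.58969113 -0.05319798]
o [ 0.58907257 -0.05036016] th -2.835900534855317
handle pred [0.59649391 0.09945614] top [0.5964657  0.09760202 0.08      ] cr [1.000e-01 1.481e+02] side [ -3. 150.]
pointer [ 53.4 150.6] [ 49.9 150.1]
marker [ 63.9 172.9]
t 186 238
[[132 132 131 132 131 131 131 131 131 132 132 132 132 132 131 132 133 132
  133 132 132 132 132 132 132 132]
 [128 127 128 129 130 130 129 130 131 133 134 134 134 134 134 133 135 134
  134 135 135 134 135 135 135 135]
 [113 111 113 116 119 119 117 117 121 125 128 129 131 130 129 130 129 130
  132 132 132 132 135 137 136 137]
 [103 102 103 105 106 104  98  98 103 106 107 107 110 112 113 114 114 118
  121 121 119 122 128 132 132 131]
 [102 103 102 103 101  96  89  85  86  85  81  78  81  89  98 102 104 106
  109 109 107 108 114 
[... 3459 characters left out ...]
 58  74  78  76  72  72
   83 114 152 173 172 147 106  96 131 162 173 174]
 [102  98  87  70  55  48  47  48  48  47  45  51  68  77  78  74  71  76
   98 139 170 177 159 119  92 116 156 176 180 180]
 [100  92  82  73  65  57  52  52  49  48  51  64  75  77  75  71  72  85
  118 158 175 167 136  96 101 141 172 181 181 182]
 [ 96  86  79  76  73  70  67  65  61  58  64  74  78  77  74  72  78 103
  142 170 172 147 109  96 127 164 179 181 181 182]
 [ 89  81  76  75  76  76  77  75  72  71  75  78  78  74  71  75  93 129
  162 174 159 123  96 118 154 176 181 181 181 181]
 [ 83  78  76  76  76  78  78  77  77  77  79  79  76  72  73  84 116 154
  173 168 139 100 104 142 172 180 181 181 182 182]]
```

Request:
{"fn": "carry_out", "kwargs": {
  "steps": [
    [0,0,-3,2,4,0,1],
    [0,0,-6,5,9,0,1],
    [0,0,-10,8,13,0,1],
    [0,0,-13,10,18,0,1],
    [0,0,-17,13,22,0,1],
    [0,0,-20,15,26,0,1],
    [0,0,-23,17.5,31,0,1],
    [0,0,-26,20,35,0,1],
    [0,0,-29.4,22,39,0,1],
    [0,0,-29.4,24.5,43.5,0,1],
    [0,0,-29.4,27,48,0,1],
    [0,0,-29.4,28.5,51,0,1]
  ]
}}

```text
time: 1.5
position: [0.5768, -0.0681, 0.2228]
tool_rot: [-3.14, 0.074, -0.001]
ft_force: [1.3, 0.4, 0.4]
grip_width: 1.0
grip_force: 0.0
```

```bash
cat > st.py <<'E'
from bench import ctrl;import numpy as np
from scipy.spatial.transform import Rotation as R
s=ctrl.get_state();M=R.from_rotvec(s["tool_rot"]).as_matrix()
print(s["time"],s["position"],"yang",np.degrees(np.arctan2(M[1,1],M[0,1])),"z",M[:,2].round(4),s["ft_force"].round(2),s["grip_width"],s["grip_force"])
E
python3 st.py
```

```text
1.5 [ 0.57679313 -0.06811596  0.22284908] yang -92.7106942852991 z [ 9.e-04  6.e-04 -1.e+00] [1.31 0.38 0.36] 1.0002193074819523 0.0
```

Request:
{"fn": "carry_out", "kwargs": {
  "steps": [
    [0,0,0,1.4,2.1,0,1],
    [0,0,0,1.4,2.1,-3,1],
    [0,0,0,1.4,2.1,-6,1],
    [0,0,0,1.4,2.1,-9,1],
    [0,0,0,1.4,2.1,-11,1],
    [0,0,0,1.4,2.1,-11,1]
  ]
}}

```text
time: 2.1
position: [0.5872, -0.0503, 0.1092]
tool_rot: [-3.14, 0.077, 0.01]
ft_force: [-0.6, -0.2, -0.1]
grip_width: 1.001
grip_force: 0.0
```

```bash
python3 st.py
```

```text
2.1 [ 0.58716752 -0.05032673  0.10923935] yang -92.82151846041192 z [-6.5e-03  7.0e-04 -1.0e+00] [-0.64 -0.2  -0.15] 1.000664833859851 0.0
```

Request:
{"fn": "carry_out", "kwargs": {
  "steps": [
    [0,0,0,0,0,-1.5,1],
    [0,0,0,0,0,-3,1],
    [0,0,0,0,0,-4.5,1],
    [0,0,0,0,0,-5.8,1],
    [0,0,0,0,0,-6.5,1],
    [0,0,0,0,0,-6.5,1],
    [0,0,0,0,0,-6.5,1]
  ]
}}

```text
time: 2.8
position: [0.59, -0.0503, 0.0477]
tool_rot: [-3.141, 0.077, -0.0]
ft_force: [0.1, 0.6, 0.5]
grip_width: 1.002
grip_force: 0.0
```

```bash
python3 st.py; python3 - <<'E'
from h import *
t=grab("top");s=grab("side")
a=cv2.resize(s["pixels"][140:240,240:350,::-1],(550,500),interpolation=2)
b=cv2.resize(t["pixels"][180:280,270:320+50,::-1],(500,500),interpolation=2)[:, :250*2]
cv2.imwrite("pics/g1.png",cv2.resize(np.hstack([a,b]),(798,380)))
E
```

```text
2.8 [ 0.59002728 -0.05030992  0.04773501] yang -92.82252548262083 z [ 3.e-04 -0.e+00 -1.e+00] [0.14 0.64 0.45] 1.0024751211497616 0.0
```

View pics/g1.png

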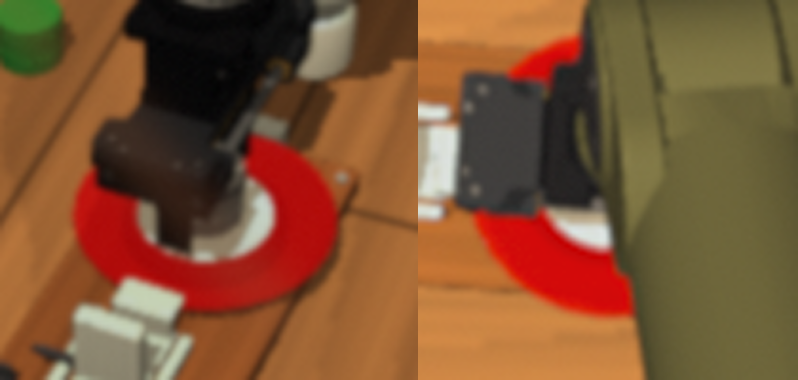

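The fingers straddle the weight at (200,205) in the crop, well above the record. Closing now.

Request:
{"fn": "carry_out", "kwargs": {
  "steps": [
    [0,0,0,0,0,0,0.7],
    [0,0,0,0,0,0,0.6],
    [0,0,0,0,0,0,0.4],
    [0,0,0,0,0,0,0.4],
    [0,0,0,0,0,0,0.4],
    [0,0,0,0,0,0,0.4]
  ],
  "squeeze": 30
}}

```text
time: 3.5
position: [0.5898, -0.0502, 0.0476]
tool_rot: [-3.141, 0.077, 0.0]
ft_force: [0.2, 0.3, 0.3]
grip_width: 0.569
grip_force: 30.0
```

Gripped at 0.569, which is 49.5 mm and fits the 50 mm weight. Lifting straight up.

Request:
{"fn": "carry_out", "kwargs": {
  "steps": [
    [0,0,0,0,0,0.5,0.4],
    [0,0,0,0,0,1.5,0.4],
    [0,0,0,0,0,3,0.4],
    [0,0,0,0,0,5,0.4],
    [0,0,0,0,0,7,0.4],
    [0,0,0,0,0,9,0.4],
    [0,0,0,0,0,9.5,0.4],
    [0,0,0,0,0,9.5,0.4]
  ]
}}

```text
time: 4.3
position: [0.5905, -0.0504, 0.1441]
tool_rot: [3.14, -0.077, 0.004]
ft_force: [0.4, 0.6, -3.8]
grip_width: 0.568
grip_force: 30.0
```

```bash
python3 st.py; python3 - <<'E'
from h import *
s=grab("side");h=cv2.cvtColor(s["pixels"],cv2.COLOR_RGB2HSV)
m=(h[...,1]<70);m[:150]=0;m[190:]=0;m[:,:350]=0;m[:,395:]=0
n,l,st,c=cv2.connectedComponentsWithStats(m.astype(np.uint8));i=1+np.argmax(st[1:,4]);print(st[i],onz(s,*c[i],.004))
E
```

```text
4.3 [ 0.59054259 -0.05038366  0.14411861] yang -92.82646407217467 z [ 2.6e-03 -6.0e-04 -1.0e+00] [ 0.42  0.56 -3.83] 0.5679136108005475 29.999920742120594
[357 157  33  23 560] [ 0.43166849 -0.26782125  0.004     ]
```

Request:
{"fn": "carry_out", "kwargs": {
  "steps": [
    [0,0,0,-1,-1.4,0,0.4],
    [0,0,0,-3,-4.2,0,0.4],
    [0,0,0,-5,-7,0,0.4],
    [0,0,0,-7.2,-10,0,0.4],
    [0,0,0,-9.4,-13,0,0.4],
    [0,0,0,-11.5,-16,0,0.4],
    [0,0,0,-13.6,-19,0,0.4],
    [0,0,0,-15,-21,0,0.4],
    [0,0,0,-15.7,-21.9,0,0.4],
    [0,0,0,-15.7,-21.9,-3,0.4],
    [0,0,0,-15.7,-21.9,-6,0.4],
    [0,0,0,-15.7,-21.9,-8,0.4]
  ]
}}

```text
time: 5.55
position: [0.4319, -0.2674, 0.06]
tool_rot: [-3.138, 0.076, 0.004]
ft_force: [-1.0, 0.1, -4.5]
grip_width: 0.569
grip_force: 30.0
```

Request:
{"fn": "carry_out", "kwargs": {
  "steps": [
    [0,0,0,0,0,-1.5,0.4],
    [0,0,0,0,0,-2.5,0.4],
    [0,0,0,0,0,-3.2,0.4],
    [0,0,0,0,0,-3.6,0.4],
    [0,0,0,0,0,-3.9,0.4],
    [0,0,0,0,0,-4.1,0.4],
    [0,0,0,0,0,-4.2,0.4],
    [0,0,0,0,0,-4.2,0.4],
    [0,0,0,0,0,-4.2,0.4]
  ]
}}

```text
time: 6.45
position: [0.433, -0.2695, 0.0209]
tool_rot: [3.14, -0.078, 0.001]
ft_force: [0.1, 0.5, -2.9]
grip_width: 0.569
grip_force: 30.0
```

```bash
python3 st.py
```

```text
6.45 [ 0.43297578 -0.26954083  0.02091916] yang -92.83265878002179 z [ 5.e-04 -5.e-04 -1.e+00] [ 0.07  0.48 -2.91] 0.5693853319419193 29.999838501680642
```

Weight bottom is about 6 mm above the felt; lowering in 1 mm rows.

Request:
{"fn": "carry_out", "kwargs": {
  "steps": [
    [0,0,0,0,0,-0.15,0.4],
    [0,0,0,0,0,-0.3,0.4],
    [0,0,0,0,0,-0.4,0.4],
    [0,0,0,0,0,-0.5,0.4],
    [0,0,0,0,0,-0.55,0.4],
    [0,0,0,0,0,-0.55,0.4],
    [0,0,0,0,0,-0.55,0.4]
  ]
}}

```text
time: 7.15
position: [0.4328, -0.2694, 0.0151]
tool_rot: [3.141, -0.078, 0.0]
ft_force: [0.1, 0.2, -3.7]
grip_width: 0.571
grip_force: 30.0
```

Request:
{"fn": "carry_out", "kwargs": {
  "steps": [
    [0,0,0,0,0,-0.05,0.4],
    [0,0,0,0,0,-0.1,0.4],
    [0,0,0,0,0,-0.1,0.4],
    [0,0,0,0,0,-0.1,0.4]
  ]
}}

```text
time: 7.55
position: [0.4329, -0.2694, 0.0145]
tool_rot: [3.14, -0.077, 0.0]
ft_force: [-1.2, 1.2, 1.2]
grip_width: 0.568
grip_force: 30.0
```

Force went from -3.7 to +1.2 N, so the weight is resting on the felt. Release gently and rise.

Request:
{"fn": "carry_out", "kwargs": {
  "steps": [
    [0,0,0,0,0,0,0.6],
    [0,0,0,0,0,0,0.65],
    [0,0,0,0,0,0,0.8],
    [0,0,0,0,0,0,1],
    [0,0,0,0,0,0,1],
    [0,0,0,0,0,2,1],
    [0,0,0,0,0,5,1],
    [0,0,0,0,0,9,1],
    [0,0,0,0,0,13,1],
    [0,0,0,-2,0,15,1],
    [0,0,0,-2,-5,15,0.6],
    [0,0,0,-2,-9,15,0.5]
  ]
}}

```text
time: 8.75
position: [0.413, -0.3614, 0.1661]
tool_rot: [3.137, -0.076, 0.004]
ft_force: [0.1, -0.3, -1.2]
grip_width: 0.893
grip_force: 0.0
```

```bash
python3 st.py; python3 - <<'E'
from h import *
t=grab("top");s=grab("side")
a=cv2.resize(s["pixels"][130:255,225:405,::-1],(576,400),interpolation=2)
b=cv2.resize(t["pixels"][180:330,225:460,::-1],(627,400),interpolation=2)
cv2.imwrite("pics/p1.png",cv2.resize(np.hstack([a,b]),(799,266)))
E
```

```text
8.75 [ 0.41299078 -0.36139584  0.16614549] yang -92.76674257451889 z [ 0.0024 -0.0039 -1.    ] [ 0.11 -0.29 -1.25] 0.8926519657199933 0.0
```

View pics/p1.png

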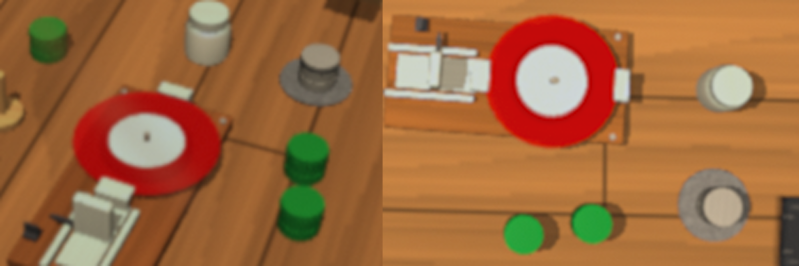

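The weight stands upright on the felt (side crop (320,70)). The record is in place with the bare pin at (147,137), and the jar looks untouched. Now the marker and pointer in cradle axes.

```bash
cat > m3.py <<'E'
from h import *
t=grab("top");s=grab("side")
h=cv2.cvtColor(t["pixels"],cv2.COLOR_RGB2HSV).astype(int)
# weight top on mat
th=np.radians(-2.5);R=np.array([[np.cos(th),-np.sin(th)],[np.sin(th),np.cos(th)]])
# cradle direction from the two rails' and board edges handled by hand; pin
g=t["pixels"].astype(float).sum(2)/3
sub=lambda d,x,y,w:d["pixels"].astype(float).sum(2)[y-w:y+w+1,x-w:x+w+1]
def dark(d,x,y,w):
    p=sub(d,x,y,w);q=np.clip(np.percentile(p,75)-40-p,0,None);yy,xx=np.mgrid[-w:w+1,-w:w+1]
    return x+(q*xx).sum()/q.sum(),y+(q*yy).sum()/q.sum()
p=dark(t,322,225,5);print("pin t",p,onz(t,*p,.046))
p=dark(s,294,194,5);print("pin s",p,onz(s,*p,.046))
fin=onz(s,239.9,235.4,.038);print("fin far edge side",fin)
print("foot left edge top",[onz(t,242.9,r,.023)[:2] for r in(191,195)],"right",onz(t,251,193,.023)[:2])
print("pointer top",onz(t,260.0,199.5,.0325),"side",onz(s,225+132.5/5.4545-.5,165+364.5/5.4545-.5,.0325))
for a in(398,):
  w=(h[...,1]<110)&(h[...,2]>130);w[:280]=0;w[320:]=0;w[:,:390]=0;w[:,445:]=0
  n,l,st,c=cv2.connectedComponentsWithStats(w.astype(np.uint8));i=1+np.argmax(st[1:,4]);print("weight",st[i],onz(t,*c[i],.046))
a=cv2.resize(t["pixels"][186:214,238:268,::-1],(390,364),interpolation=2)
b=cv2.resize(s["pixels"][222:250,230:260,::-1],(390,364),interpolation=2);cv2.imwrite("pics/mk.png",np.hstack([a,b]))
E
python3 m3.py
```

```text
pin t (np.float64(321.51167076167076), np.float64(224.98771498771498)) [ 0.58994485 -0.05297325  0.046     ]
pin s (np.float64(293.63992762364296), np.float64(194.06393244873342)) [ 0.5869179  -0.04692626  0.046     ]
fin far edge side [0.65824233 0.12086668 0.038     ]
foot left edge top [array([0.66747046, 0.12922902]), array([0.65802519, 0.12893767])] right [0.66319066 0.11017436]
pointer top [0.64699144 0.08851945 0.0325    ] side [0.64629421 0.09710044 0.0325    ]
weight [ 392  280   39   36 1002] [ 0.43194169 -0.25527704  0.046     ]
```

View pics/mk.png

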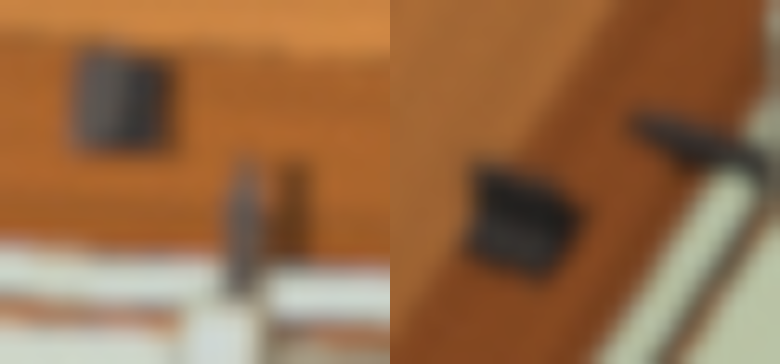

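Zoomed crop: in the top view the pointer is at crop x≈243 with its shadow at 290, and the marker spans crop 75–168. In the side view the fin and pointer are both clear. I use saturation profiles (steel is grey, wood and shadow are coloured) to refine the offset.

```bash
cat > m4.py <<'E'
from h import *
t=grab("top");s=grab("side")
S=lambda d:cv2.cvtColor(d["pixels"],cv2.COLOR_RGB2HSV)[...,1].astype(int)
print("top 188.. 240");print(S(t)[188:206,240:264])
print("side 231.. 232");print(S(s)[228:246,232:262])
E
python3 m4.py
```

```text
top 188.. 240
[[172 172 171 170 168 164 161 161 168 170 172 170 170 170 171 169 170 169
  168 171 169 169 170 170]
 [182 179 179 168 152 142 136 145 159 168 170 172 172 173 173 171 170 172
  170 170 170 171 173 172]
 [188 186 183 159 117  87  82  99 124 141 161 175 182 182 181 182 178 179
  178 179 178 177 177 176]
 [188 187 181 148  87  39  32  41  56  79 135 177 185 186 188 185 185 187
  186 184 186 185 186 186]
 [188 190 179 139  73  31  29  23  20  46 128 177 188 186 187 187 186 187
  189 188 187 189 187 188]
 [191 189 178 131  66  30  26  24  25  49 135 182 187 189 187 189 186 189
  191 185 188 188 187 187]
 [190 189 173 128  63  33  30  29  22  60 138 180 188 189 188 189 188 190
  188 187 189 186 189 189]
 [190 188 172 125  59  28  25  23  22  62 142 181 190 190 188 189 190 188
  189 188 186 187 188 185]
 [189 189 169 127  80  51  45  45  42  80 145 182 188 188 189 190 187 186
  188 188 191 188 190 188]
 [185 188 178 152 135 126 130 135 134 144 166 183 185 189 188 184 175 177
  185 188 187 189 188 187]
 [189 189 184 178 176 178 180 180 176 179 184 187 188 185 189 174 153 156
  
[... 2298 characters left out ...]
180 189 191 191 191 189
  163 102  52  40  37  39  51  92  76  46  40  40]
 [174 176 176 169 140  99  68  56  42  43  83 163 186 190 191 191 193 178
  128  67  39  36  37  44  76  73  47  40  39  38]
 [174 177 182 183 182 166 152 135 100  89 141 181 190 191 193 192 187 157
   93  47  38  36  35  57  78  54  39  37  38  38]
 [177 182 187 189 192 187 184 180 168 163 181 189 191 190 193 191 173 121
   64  41  39  38  51  83  65  44  39  38  38  38]
 [179 187 190 193 191 192 192 192 188 186 190 191 189 192 192 182 140  82
   44  41  39  45  84  79  45  40  39  39  38  38]
 [185 189 191 191 192 191 193 191 190 190 190 190 191 192 188 158  95  50
   40  41  41  69  96  62  39  38  39  38  39  39]]
```

```bash
cat > m5.py <<'E'
from h import *
t=grab("top");s=grab("side")
yv=np.array([.047,.9989])
f=onz(t,246.55,193,.023)[:2];p=onz(t,256.39,201,.0325)[:2];print("top",f,p,(f-p)@yv)
f=onz(s,239.9,235.35,.038)[:2];p=onz(s,251,232,.0325)[:2];print("side",f,p,(f-p)@yv+.0015)
h=t["pixels"].astype(int)
w=(h[...,0]>165)&(h[...,1]>140);w[:270]=0;w[325:]=0;w[:,:385]=0;w[:,445:]=0
n,l,st,c=cv2.connectedComponentsWithStats(w.astype(np.uint8));i=1+np.argmax(st[1:,4]);print("weight",st[i],onz(t,*c[i],.046))
E
python3 m5.py;python3 st.py
```

```text
top [0.66294585 0.12056177] [0.64329454 0.09676382] 0.02469537921670529
side [0.65830563 0.12072465] [0.64062966 0.09717389] 0.025855623860217832
weight [407 287  20  21 337] [ 0.4331859  -0.26919538  0.046     ]
9.15 [ 0.41328091 -0.35785646  0.16397192] yang -92.69564422164468 z [-2.e-04  5.e-04 -1.e+00] [-0.05 -0.22 -0.5 ] 0.55353602146548 0.0
```

Marker needs a pull of about 24.7 (top) or 25.9 (side) mm. The weight is centred on the mat to within 1 mm. Going to the handle at (0.596, 0.099).

Request:
{"fn": "carry_out", "kwargs": {
  "steps": [
    [0,0,0,1,2.5,0,0.45],
    [0,0,0,2.5,6,0,0.45],
    [0,0,0,4.2,10.5,0,0.45],
    [0,0,0,6,15,0,0.45],
    [0,0,0,8,19.5,0,0.45],
    [0,0,0,9.6,24,0,0.45],
    [0,0,0,11.5,28.5,0,0.45],
    [0,0,0,13.2,33,0,0.45],
    [0,0,0,15,37.5,0,0.45],
    [0,0,0,16.8,42,0,0.45],
    [0,0,0,18,45,0,0.45],
    [0,0,0,18.3,45.7,0,0.45]
  ]
}}

```text
time: 10.35
position: [0.5954, 0.1047, 0.1643]
tool_rot: [-3.138, 0.064, -0.0]
ft_force: [-0.1, 0.1, -0.5]
grip_width: 0.452
grip_force: 0.0
```

Request:
{"fn": "carry_out", "kwargs": {
  "steps": [
    [0,0,0,0,0,-1,0.45],
    [0,0,0,0,0,-3,0.45],
    [0,0,0,0,0,-5,0.45],
    [0,0,0,0,0,-6.5,0.45],
    [0,0,0,0,0,-7,0.45],
    [0,0,0,0,0,-7,0.45],
    [0,0,0,0,0,-7,0.45]
  ]
}}

```text
time: 11.05
position: [0.5963, 0.0973, 0.0948]
tool_rot: [3.141, -0.078, 0.002]
ft_force: [1.1, 0.2, 0.3]
grip_width: 0.45
grip_force: 0.0
```

```bash
python3 st.py; python3 - <<'E'
from h import *
t=grab("top");s=grab("side")
a=cv2.resize(s["pixels"][160:270,215:325,::-1],(400,400),interpolation=2)
b=cv2.resize(t["pixels"][170:270,215:315,::-1],(400,400),interpolation=2)
cv2.imwrite("pics/g2.png",np.hstack([a,b]))
E
```

```text
11.05 [0.59625708 0.09733307 0.09481341] yang -92.85444914829672 z [ 1.1e-03 -1.0e-04 -1.0e+00] [1.1  0.25 0.29] 0.4498402842779827 0.0
```

View pics/g2.png

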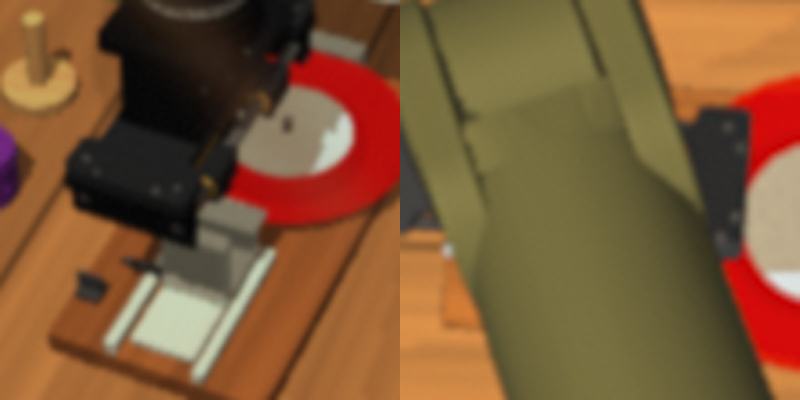

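The side view shows the gripper above the handle, with the pointer (140,265) and marker (90,285) both visible; the top view is occluded. Descending.

Request:
{"fn": "carry_out", "kwargs": {
  "steps": [
    [0,0,0,0,0.15,-1,0.45],
    [0,0,0,0,0.15,-2,0.45],
    [0,0,0,0,0.15,-3,0.45],
    [0,0,0,0,0.15,-4,0.45],
    [0,0,0,0,0.15,-4.5,0.45],
    [0,0,0,0,0.15,-4.5,0.45],
    [0,0,0,0,0.15,-4.5,0.45]
  ]
}}

```text
time: 11.85
position: [0.5959, 0.0992, 0.0491]
tool_rot: [-3.141, 0.077, 0.0]
ft_force: [0.4, 0.5, -0.2]
grip_width: 0.449
grip_force: 0.0
```

Request:
{"fn": "carry_out", "kwargs": {
  "steps": [
    [0,0,0,0,0,0,0.3],
    [0,0,0,0,0,0,0.2],
    [0,0,0,0,0,0,0.05],
    [0,0,0,0,0,0,0.05],
    [0,0,0,0,0,0,0.05],
    [0,0,0,0,0,0,0.05],
    [0,0,0,0,0,0,0.05]
  ],
  "squeeze": 45
}}

```text
time: 12.55
position: [0.5959, 0.0999, 0.0493]
tool_rot: [-3.14, 0.077, -0.001]
ft_force: [-0.2, 2.2, 1.1]
grip_width: 0.159
grip_force: 45.0
```

```bash
python3 st.py
```

```text
12.55 [0.59594596 0.09987834 0.04932525] yang -92.79870872625665 z [ 5.e-04  8.e-04 -1.e+00] [-0.22  2.18  1.09] 0.15860832923555096 45.000487798824906
```

Handle pinched (0.159 = 13.8 mm). Pulling.

Request:
{"fn": "carry_out", "kwargs": {
  "steps": [
    [0,0,0,0.02,0.4,0,0.05],
    [0,0,0,0.04,0.9,0,0.05],
    [0,0,0,0.07,1.4,0,0.05],
    [0,0,0,0.09,1.9,0,0.05],
    [0,0,0,0.11,2.3,0,0.05],
    [0,0,0,0.12,2.5,0,0.05],
    [0,0,0,0.12,2.6,0,0.05],
    [0,0,0,0.12,2.6,0,0.05],
    [0,0,0,0.12,2.6,0,0.05]
  ]
}}

```text
time: 13.45
position: [0.597, 0.1213, 0.0493]
tool_rot: [3.135, -0.081, -0.002]
ft_force: [-2.4, -6.5, 6.8]
grip_width: 0.163
grip_force: 45.0
```

```bash
python3 st.py; python3 - <<'E'
from h import *
t=grab("top");s=grab("side")
a=cv2.resize(s["pixels"][222:262,220:270,::-1],(500,400),interpolation=2)
b=cv2.resize(t["pixels"][170:270,215:290,::-1],(300,400),interpolation=2)
cv2.imwrite("pics/a1.png",np.hstack([a,b]))
print(cv2.cvtColor(s["pixels"],cv2.COLOR_RGB2HSV)[...,1][230:248,232:258])
E
```

```text
13.45 [0.5970154  0.12131008 0.04932408] yang -92.95128888895562 z [-0.0011 -0.0052 -1.    ] [-2.41 -6.49  6.76] 0.16258221473553616 45.03129921387881
[[  8   8  15  15  20  27  26  20   0   8   8   0   8   8   8   8   0   0
    0   8   0   8   8   8   8   0]
 [  9   9   9  15  24  32  32  13   8   8   8   0   8   8   0   8   8   8
    0  15   0   8   8   8   8   0]
 [ 12   0   0  17  26  28  24  15   8   8  15   0   0   8   0   8   0   8
    8   8   8   0   0   0   0   8]
 [ 14   0  13   0   9  18   9   9   9   8   0   8   8   8   8   0   8   0
    8   8   8   8   8   8   8  16]
 [  0  17  32  13   0  13   0   0  10   9   9   8   8   8   8   8   8   8
    8   7  14   8   8   8   8   8]
 [  0  21   0   0  16  14  13   0   0   0   0   0   9   9   8   8   8   8
    7  27  27  27  21   8  15  26]
 [ 60  16  30  17  20   0  18   0  15  13  13   0  12  11  10  18  17   0
   14  32  36  30  18   8  15  19]
 [ 58  31  28  33   0   0   0  23  20   0  17  15  13  13  12  11   0  10
   16  28  31  32  19  15  15  14]
 [ 78  31  26  32  20   0  36  28  26  46  23  21  16   0  14  13  12  12
   
[... 313 characters left out ...]
 0   0   0
    0  23  20  20  16   0   0  13]
 [172 178 183 186 187 185 179 170 151 128  28  26  32  32  36  57  36  32
   36   0  36   0  26   0  18  16]
 [174 180 185 190 188 190 190 190 189 179 174 167 112  28  32  32  28   0
   51  32  36  36  36  51  26   0]
 [178 184 188 190 190 191 192 191 191 188 190 187 174 167 128  77  57  32
   43  64  32   0  28  32   0  21]
 [182 189 189 190 189 192 192 192 189 190 191 191 187 186 172 127  89  48
   23  28   0  64  28  28  28  30]
 [188 189 189 189 189 190 192 190 190 189 190 190 191 186 170 121  77  55
   51  49  36  26  36  32   0  38]
 [189 191 189 189 191 189 190 190 193 190 190 192 188 180 146  97  67  54
   56  58  85  91  55  51  26  34]]
```

View pics/a1.png

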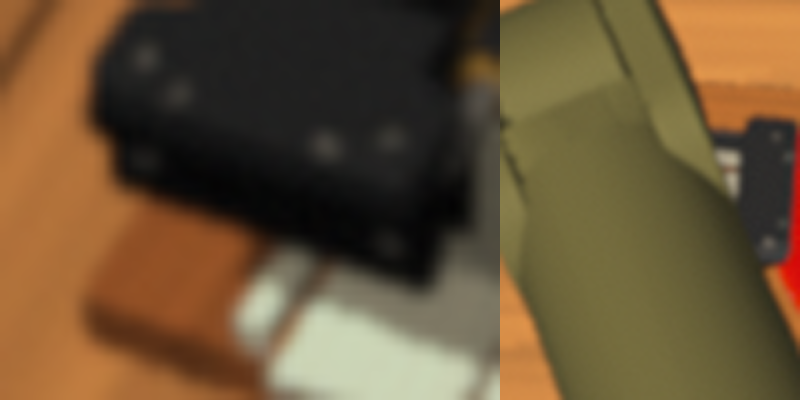

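The gripper now hides the marker in both views, so I rely on the measured TCP travel from the closed stop (target y ≈ 0.1249). Settling and correcting.

Request:
{"fn": "carry_out", "kwargs": {
  "steps": [
    [0,0,0,0.01,0.1,0,0.05],
    [0,0,0,0.01,0.2,0,0.05],
    [0,0,0,0.01,0.2,0,0.05],
    [0,0,0,0.01,0.2,0,0.05],
    [0,0,0,0.01,0.2,0,0.05],
    [0,0,0,0.01,0.2,0,0.05]
  ]
}}

```text
time: 14.15
position: [0.5971, 0.1231, 0.0493]
tool_rot: [3.135, -0.081, -0.002]
ft_force: [-1.9, -6.4, 5.8]
grip_width: 0.158
grip_force: 45.0
```

```bash
python3 st.py
```

```text
14.15 [0.59707953 0.1230621  0.04930253] yang -92.96083014643173 z [-0.0012 -0.0054 -1.    ] [-1.92 -6.37  5.79] 0.15819164292672608 45.03492871765047
```

Request:
{"fn": "carry_out", "kwargs": {
  "steps": [
    [0,0,0,0.01,0.1,0,0.05],
    [0,0,0,0.01,0.19,0,0.05],
    [0,0,0,0.01,0.19,0,0.05],
    [0,0,0,0.01,0.19,0,0.05],
    [0,0,0,0.01,0.19,0,0.05]
  ]
}}

```text
time: 14.65
position: [0.5972, 0.1248, 0.0493]
tool_rot: [3.135, -0.081, -0.002]
ft_force: [-3.0, -7.4, 6.6]
grip_width: 0.152
grip_force: 45.0
```

```bash
python3 st.py; python3 - <<'E'
from h import *
t=grab("top");s=grab("side")
a=cv2.resize(s["pixels"][130:290,215:415,::-1],(500,400),interpolation=2)
b=cv2.resize(t["pixels"][170:330,215:445,::-1],(575,400),interpolation=2)
cv2.imwrite("pics/fin.png",cv2.resize(np.hstack([a,b]),(798,297)))
E
```

```text
14.65 [0.59717992 0.12479583 0.04930499] yang -92.96420363570697 z [-0.0013 -0.0057 -1.    ] [-2.95 -7.44  6.58] 0.15248353150755414 45.03755401354283
```

View pics/fin.png

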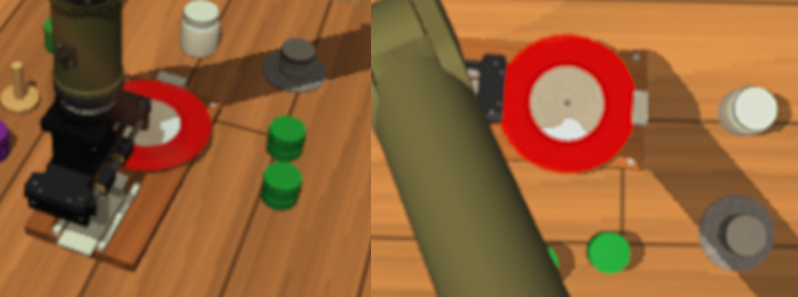

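The final view shows the clamp lip clear of the record, the record in place, the weight upright on the mat at (745,235), and the jar and other loose things in view where they were. The y force of about 7.4 N is close to the roughly 7 N the spring should give at a 25 mm pull. Handing in.

```bash
python3 -c "from bench import ctrl;print(ctrl.close_job())"
```

```text
the job is handed in; nothing more can be done
None
```

The job is handed in: the weight is upright and centred on the felt mat, and the clamp is held about 25 mm out; the marker measured 24.7 mm (top view) and 25.9 mm (side view), but the gripper hid it, so the final alignment rests on arm travel rather than a picture.

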